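# Spin the specimen carousel and brake it on the index mark

## Robot

A 7-joint arm with a two-finger parallel gripper is mounted at the origin on the work surface. World frame = base frame: x ahead of the robot, y to its left, z up, the work surface at z = 0. Lengths are in m, angles in rad, forces in N, time in s.
With the tool pointing down it reaches from about 0.35 to 0.9 m from the base axis. Payload 19.9 kg.
Tool frame: the origin (TCP) lies between the finger pads; the fingertips stand bot.tip_reach ahead of it and the grasp point (between the pads) lies 6 mm ahead of it (bot.tip_reach is the distance from the TCP to the fingertips, in m); x points along the fingers, y is the direction in which the jaws open and shut, and the axes are right-handed (so a half turn about x gives the same grasp; the last joint's range is limited). The gripper opens to 94 mm and grips with 3 to 60 N. Pads are 16 mm wide; open, the fingers measure 119 mm over their backs; the gripper's body (75 mm by 177 mm) begins 78 mm behind the grasp point.
Start: joints at [-1.278, 0.417, -0.01, 1.614, 0.005, 1.111, -0.053], TCP at [0.205, 0.59, 0.23] pointing down, gripper open.
Joint ranges: [-2.81, 2.81], [-0.39, 2.02], [-1.27, 1.25], [0.06, 2.57], [-1.19, 4.33], [0.19, 2], [-2.82, 2.82]. Speed limits (rad/s): [1.89, 1.89, 2.39, 2.39, 3.01, 3.01, 3.01].

## Interface

Orientations are given as [roll, pitch, yaw] about the fixed x, y, z axes, in that order (R = Rz(yaw) Ry(pitch) Rx(roll)).
In Python, from bench import monitor, optics, bot gives the robot as it stands. The module is installed in compiled form; this text tells all that it offers.
- The arm moves only by the tool step_arm, never from a script. Its argument "moves" is a list of rows, each a list of 7 numbers: the opening, from 0 (shut) to 1 (fully open), then the shift along the world's x, y, z in mm, then the turn, a rotation vector about the world's x, y, z in degrees. A call has 1 to 10 rows; each row is the pose to reach, as a shift and turn from the pose measured when the call began; what a row does not reach only later rows make up. A row lasts 1/8 s, in which the tool goes at most 62.5 mm and 10.7 degrees, less where a joint would pass 70% of its speed; a pose out of reach is approached as far as the arm can. A call with a gripper value outside its range is refused whole. The fingers move at their own pace and stop on an object; "squeeze" is the grip in N (left out, the last holds). Time passes only in rows, so rows that repeat a pose let the fingers close. It gives the time, the measured TCP pose, the force and the opening at its end, in the units of the state.
- monitor.get_state(): the state, without advancing time (a new reading comes with each control period).
- optics.grab_frame(name): name is "scene" or "side" or "wrist"; returns (picture, depth): 400x640x3 uint8, blue, green, red; 400x640 float32, m along the optical axis (not along the pixel's ray), 0 where there is no reading.
- optics.get_calibration(name): a dict with "camera_matrix" (3x3 intrinsics, pixels), "eye" and "orientation" of the camera in the world; the wrist camera has in their place "hand_eye" (4x4, takes a point from camera to tool coordinates, whose origin is the TCP and whose axes are the tool frame's). Camera axes: x right, y up, looking along -z (the intrinsics and any distortion apply to the point x, -y, -z); pixel columns grow to the right and rows downward; lengths in m; the calibration is good to about 2 mm. The wrist camera is an equidistant fisheye: a pixel r from the principal point sees the ray r / f radians off the axis. A picture is of the moment at which its call begins: read the wrist's pose just before it. get_calibration takes no time and is no camera call.
- bot.close_job(): hands the job in, once; it reports no verdict.
The state is a dict: "time": time; "joints": joint angles; "qvel": joint speeds; "joint_torque": joint torques, N m; "ee_pos": TCP position; "tool_rot": TCP orientation; "force": force on the tool from outside, world axes, zero at the start; "moment": the same for the moment, N m; "finger_gap": finger opening in m.
Only numpy, scipy, OpenCV 4.12 (cv2) and the standard library are available. Lean on these libraries where they do the work, as an engineer would, in place of code of your own. Each camera call takes 0.05 s, during which the arm holds its last target.

## Task

Check that the specimen carousel runs freely and index it: with a fingertip, flick the wheel (its posts are there to be pushed) so that it spins by itself, untouched, and the red mark runs past the green plate at least once; then, while it still turns, press a fingertip on the black rim to brake it so that it stops with the middle of the red mark opposite the green plate. Brake it in one go: do not halt it elsewhere or let it run down and then move it again, do not grip a post, and leave the other things where they stand. The program finishes while holding: keep the fingertip pressed lightly on the rim, the wheel still.

Things in the scene. Friction and masses are not known exactly. Their poses are not given: they have to be found in the camera images.
- carousel: specimen carousel, fixed to the table: round white base, 216 mm diameter, 42 mm high, under a free-turning wheel of 230 mm diameter whose top face is 60 mm above the table; a green index plate stands beside the rim on the carousel's own -x side, up to 145 mm from the axis and 56 mm above the table. Origin: on the table, on the wheel's axis; z up
- index (a point): middle of the inner edge of the green index plate, 119 mm from the axis, 56 mm above the table. The plate is 44 mm wide along the rim
- wheel (a joint): wheel angle (rad): 0, or any whole number of turns (6.283), with the red mark at the middle of the green plate; grows counter-clockwise seen from above and counts on over several turns. Starts between 1.0 and 5.3; may be turned either way. Nearly free bearing: from 3 rad/s it slows to 1 rad/s in about 7 s and comes to rest by itself some 10 to 15 s later. Wheel 0.36 to 0.56 kg
- wheel_center (a point): point on the wheel's axis at the height of its top face, 60 mm above the table. The spindle is sprung: under a downward press of 1 to 4 N on the wheel it begins to sink, about 2 N more per mm, by at most 6 mm. Within 80 mm of the axis the wheel is silver with flat plastic specimens up to 3 mm high and a 22 mm hub, 10 mm high
- mark (a point): outer end of the red mark, at the edge of the wheel's top face, 115 mm from the axis. The mark is a flat red bar, 13 mm wide, 32 mm long, lying radially across the black rim. The rim, for braking, is the flat matt rubber band of the top face from 80 to 115 mm from the axis; a fingertip pressed on it stops the wheel almost at once
- post0 (a point): top centre of a steel post standing on the wheel, 12 mm diameter, 30 mm high (from 60 to 90 mm above the table), 50 mm from the axis; three posts, 120 degrees apart, to push on; the red mark lies midway between two of them in angle
- post1 (a point): the same for another steel post standing on the wheel, 12 mm diameter, 30 mm high (from 60 to 90 mm above the table), 50 mm from the axis; three posts, 120 degrees apart, to push on; the red mark lies midway between two of them in angle
- post2 (a point): the same for another steel post standing on the wheel, 12 mm diameter, 30 mm high (from 60 to 90 mm above the table), 50 mm from the axis; three posts, 120 degrees apart, to push on; the red mark lies midway between two of them in angle
- amber_bottle: bystander: amber screw-cap bottle, 48 mm diameter, 95 mm tall; origin at the centre of its underside
- beaker: bystander: open glass beaker, 54 mm diameter, 70 mm tall; origin at the centre of its underside
- sample_jar: bystander: white jar, 52 mm diameter, 55 mm tall; origin at the centre of its underside
- screwdriver: bystander: screwdriver lying flat, 160 mm long; origin at the middle of its underside
- coupon_block: bystander: blue plastic block 50 x 35 x 25 mm; origin at the centre of its underside
- steel_cup: bystander: open steel cup, 70 mm diameter, 60 mm tall; origin at the centre of its underside

How it is judged:
On the way, in this order (a step that is already met when the one before it is completed fails the run):
1. the wheel spins by itself, untouched, after the red mark has run past the green plate (((value of joint wheel above 6.68 rad and velocity of joint wheel above 0.5 rad/s) or (value of joint wheel below -0.4 rad and velocity of joint wheel below -0.5 rad/s)) and contact force between the fingers and wheel below 0.05 N), for 0.2 s.
2. a fingertip has brought the wheel to rest with the red mark at the green plate (horizontal distance between mark and index below 0.022 m and velocity of joint wheel between -0.05 and 0.05 rad/s and contact force between the fingers and wheel above 0.5 N), for 0.2 s.
At the end, for the whole second after the job is handed in: The wheel is at rest with the middle of the red mark within the 44 mm width of the green plate (22 mm either side of its middle), and a fingertip is held on the rim with 0.5 to 20 N (all of step 2 and contact force between the fingers and wheel below 20 N and horizontal distance between the grasp point and wheel_center above 0.065 m); the arm keeps its last pose, push and grip.
It fails at once if the wheel is halted by a finger, or pushed from rest, with the red mark away from the green plate (more than 35 mm), after the mark has run past the plate ((value of joint wheel above 6.68 rad or value of joint wheel below -0.4 rad) and contact force between the fingers and wheel above 0.5 N and velocity of joint wheel between -0.12 and 0.12 rad/s and horizontal distance between mark and index above 0.035 m).
It fails at once if a post is gripped between the fingers ((horizontal distance between the grasp point and post0 below 0.008 m and height (world z) of the grasp point below 0.09 m) or (horizontal distance between the grasp point and post1 below 0.008 m and height (world z) of the grasp point below 0.09 m) or (horizontal distance between the grasp point and post2 below 0.008 m and height (world z) of the grasp point below 0.09 m)).
It fails at once if a bystander is moved by more than 20 mm (distance of any of amber_bottle, beaker, sample_jar, screwdriver, coupon_block, steel_cup from where it was at the start of the episode above 0.02 m).
It also fails if it takes over 56 s, if anything falls off the work surface, if the arm or the gripper's body presses on something with over 40 N, if the wrist force passes 120 N, or if a joint passes its speed limit or range.

## Working session

There is one attempt and no reset: what is moved stays moved. The work goes in short steps, Python scripts to look and compute and a tool call to move; the robot and the scene stay as the last step left them, time stands still between calls to the robot, and variables do not carry over. Pictures are saved under pics/ and viewed, and the job is handed in when it is done.

Besides the shell and the picture viewer there is one more tool, called after "Request:" by a JSON object that holds its "name" and its "arguments", one argument or row to a line. step_arm: Moves the arm, as the interface text tells. Its arguments: {"type":"object","properties":{"moves":{"type":"array"},"squeeze":{"type":"number"}},"required":["moves"]}

```bash
mkdir -p pics
python3 - <<'E'
from bench import monitor, optics, bot
import cv2
s=monitor.get_state();print(s, bot.tip_reach)
for n in("scene","side"):
    c=optics.get_calibration(n);print(n,c)
    p,d=optics.grab_frame(n);cv2.imwrite(f"pics/{n}0.png",p)
E
```

```text
{'time': 0.0, 'joints': array([-1.27746685,  0.41798115, -0.01028059,  1.61421198,  0.0046973 ,
        1.11069222, -0.05299195]), 'qvel': array([ 2.48825561e-05,  3.98585272e-04,  1.08416073e-03, -3.86132881e-05,
        7.40798568e-04,  1.78211486e-03, -7.74592243e-04]), 'joint_torque': array([-1.54330079e-03, -8.51253462e+01,  6.37821592e-01, -4.25995982e+01,
       -4.89370537e-02,  1.85300410e-02,  1.94159174e-04]), 'ee_pos': array([0.20528235, 0.58993687, 0.229805  ]), 'tool_rot': array([-1.49167544,  1.56952713, -1.82651016]), 'force': array([ 0.56329856, -0.04247947,  0.75612669]), 'moment': array([-0.05280428,  0.02761245, -0.02802141]), 'finger_gap': 0.09371844923794614} 0.025
scene {'camera_matrix': array([[390.38417998,   0.        , 316.36746619],
       [  0.        , 390.38417998, 202.88768709],
       [  0.        ,   0.        ,   1.        ]]), 'eye': array([1.52778827, 0.10963072, 0.78845356]), 'orientation': array([0.93906106, 0.02519313, 1.67957185])}
side {'camera_matrix': array([[483.54146625,   0.        , 324.30164439],
       [  0.        , 483.54146625, 194.127825  ],
       [  0.        ,   0.        ,   1.        ]]), 'eye': array([ 0.15028778, -1.12202758,  1.07112969]), 'orientation': array([ 0.88961397, -0.00441683, -0.35444011])}
```

View pics/scene0.png

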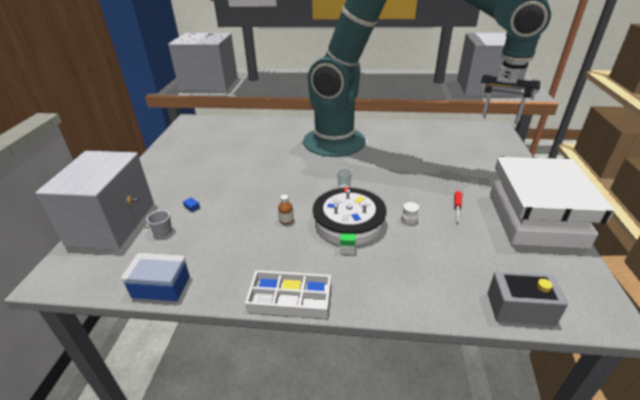

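View pics/side0.png

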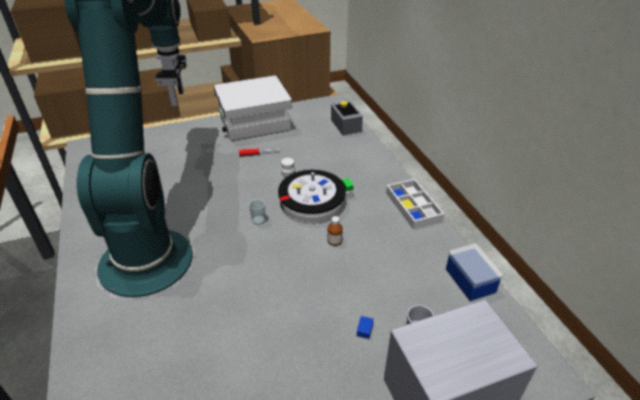

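```bash
cat > h.py <<'E'
from bench import monitor, optics, bot
import cv2, numpy as np
from scipy.spatial.transform import Rotation as R
from scipy.optimize import least_squares
def rot(o): return R.from_euler('xyz',o).as_matrix()
def cast(n,uv,z):
    c=optics.get_calibration(n);K=c["camera_matrix"];uv=np.atleast_2d(uv).astype(float)
    d=np.c_[(uv[:,0]-K[0,2])/K[0,0],-(uv[:,1]-K[1,2])/K[1,1],-np.ones(len(uv))]@rot(c["orientation"]).T
    e=c["eye"];return e+d*((z-e[2])/d[:,2])[:,None]
def masks(p):
    h=cv2.cvtColor(p,cv2.COLOR_BGR2HSV);H,S,V=cv2.split(h)
    return dict(red=((H<8)|(H>172))&(S>150)&(V>80),green=(H>50)&(H<70)&(S>140)&(V>80),black=(V<45)&(S<120))
def pts(m): 
    v,u=np.nonzero(m);return np.c_[u,v]
E
python3 - <<'E'
from h import *
for n in("scene","side"):
    p=cv2.imread(f"pics/{n}0.png");m=masks(p)
    for k,z in(("red",.061),("green",.056),("black",.06)):
        P=cast(n,pts(m[k]),z);ok=np.hypot(P[:,0]-.68,P[:,1]-.06)<.17;Q=P[ok];print(n,k,len(Q),Q.mean(0).round(3),Q.min(0).round(3),Q.max(0).round(3))
        if k=="black":
            print(pts(m[k])[ok].min(0),pts(m[k])[ok].max(0))
    a=(0,0)
    c=(350,215) if n=="scene" else (312,195)
    w=p[c[1]-55:c[1]+55,c[0]-75:c[0]+75];cv2.imwrite(f"pics/{n}0z.png",cv2.resize(w,None,fx=5,fy=5,interpolation=cv2.INTER_CUBIC))
E
```

```text
<stdin>:5: RuntimeWarning: Mean of empty slice.
  ret = um.true_divide(
Traceback (most recent call last):
ValueError: zero-size array to reduction operation minimum which has no identity
```

Run:
```python
from h import *
for n in("scene","side"):
    p=cv2.imread(f"pics/{n}0.png");m=masks(p)
    c=(350,215) if n=="scene" else (312,195)
    print(n,cast(n,[c],.06))
    for k,z in(("red",.061),("green",.056),("black",.06)):
        q=pts(m[k]);ok=(abs(q[:,0]-c[0])<45)&(abs(q[:,1]-c[1])<35);q=q[ok]
        if len(q)<1: print(n,k,0);continue
        P=cast(n,q,z);print(n,k,len(q),q.mean(0),P.mean(0).round(3),P.min(0).round(3),P.max(0).round(3))
    w=p[c[1]-55:c[1]+55,c[0]-75:c[0]+75];cv2.imwrite(f"pics/{n}0z.png",cv2.resize(w,None,fx=5,fy=5,interpolation=cv2.INTER_CUBIC))
```

```text
scene [[0.59394016 0.09144258 0.06      ]]
scene red 8 [345.25  188.875] [0.456 0.07  0.061] [0.451 0.066 0.061] [0.463 0.076 0.061]
scene green 161 [347.37888199 238.43478261] [0.696 0.088 0.056] [0.672 0.069 0.056] [0.721 0.107 0.056]
scene black 87 [345.03448276 228.01149425] [0.656 0.079 0.06 ] [ 0.621 -0.006  0.06 ] [0.672 0.178 0.06 ]
side [[0.54750481 0.05588737 0.06      ]]
side red 43 [284.23255814 197.6744186 ] [0.457 0.073 0.061] [0.442 0.06  0.061] [0.473 0.085 0.061]
side green 78 [347.61538462 183.70512821] [0.684 0.077 0.056] [0.671 0.047 0.056] [0.698 0.106 0.056]
side black 845 [313.34792899 195.09585799] [0.552 0.056 0.06 ] [ 0.444 -0.034  0.06 ] [0.665 0.193 0.06 ]
```

View pics/scene0z.png

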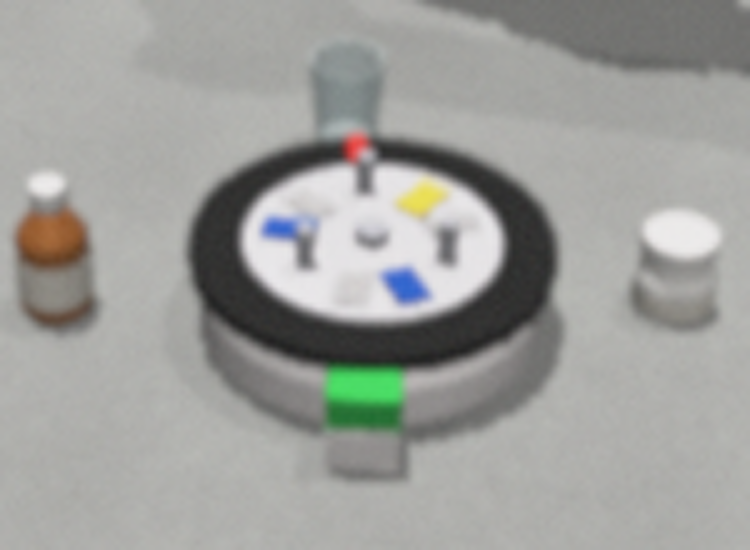

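View pics/side0z.png

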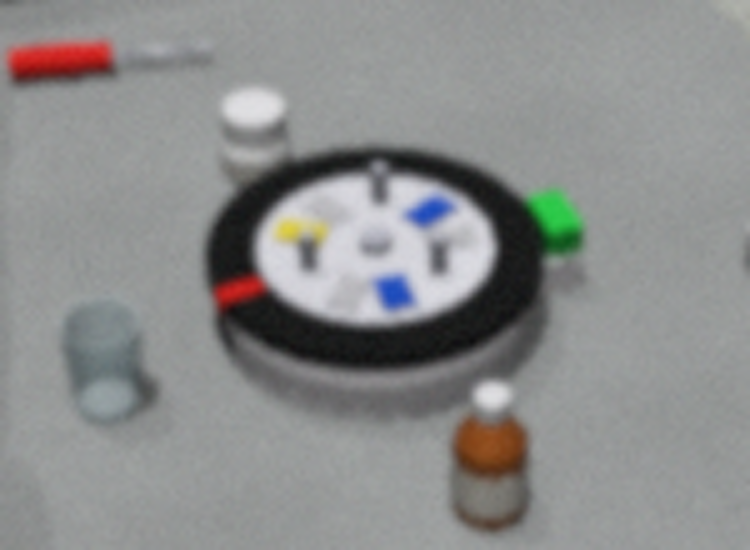

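Run:
```python
from h import *
s=monitor.get_state();print(rot(s["tool_rot"]).round(3))
c=optics.get_calibration("wrist");print(c)
n="side"
p=cv2.imread("pics/side0.png");h=cv2.cvtColor(p,cv2.COLOR_BGR2HSV)
m=(h[...,2]>95).astype(np.uint8);m[:,:265]=0
# fit inner/outer
b=(h[...,2]<60).astype(np.uint8)
cs,_=cv2.findContours(b,cv2.RETR_CCOMP,cv2.CHAIN_APPROX_NONE)
for k in cs:
    x,y,w,hh=cv2.boundingRect(k)
    if 260<x and x+w<365 and 150<y and y+hh<240 and w>35:
        P=cast(n,k[:,0],.06)[:,:2]
        f=least_squares(lambda t:np.hypot(*(P-t[:2]).T)-t[2],[.55,.06,.1],loss="soft_l1",f_scale=.002);print((x,y,w,hh),f.x.round(4))
```

```text
[[-0.     0.329  0.944]
 [-0.001  0.944 -0.329]
 [-1.    -0.001  0.   ]]
{'camera_matrix': array([[309.70691629,   0.        , 315.18871576],
       [  0.        , 309.70691629, 204.00811786],
       [  0.        ,   0.        ,   1.        ]]), 'hand_eye': array([[-3.20679075e-04,  2.33641396e-01, -9.72322784e-01,
        -1.53962324e-01],
       [ 9.99998148e-01,  1.91989154e-03,  1.31527986e-04,
         1.25141747e-03],
       [ 1.89748467e-03, -9.72320941e-01, -2.33641579e-01,
        -6.75622228e-02],
       [ 0.00000000e+00,  0.00000000e+00,  0.00000000e+00,
         1.00000000e+00]])}
(281, 171, 65, 43) [0.5535 0.0787 0.1101]
```

Request:
{"name": "step_arm", "arguments": {
  "moves": [
    [0,30,-55,10,0,0,0],
    [0,60,-110,20,0,0,0],
    [0,90,-165,30,0,0,0],
    [0,120,-220,40,0,0,0],
    [0,150,-275,50,0,0,0],
    [0,180,-330,60,0,0,0],
    [0,210,-385,70,0,0,0],
    [0,240,-440,70,0,0,0],
    [0,260,-490,70,0,0,0],
    [0,270,-520,70,0,0,0]
  ]
}}

```text
time: 1.35
ee_pos: [0.4758, 0.067, 0.2999]
tool_rot: [-1.432, 1.569, -1.77]
force: [0.3, 1.0, -0.4]
finger_gap: 0.0007
```

```bash
cat >> h.py <<'E'
def wcast(uv,z,s):
    c=optics.get_calibration("wrist");K=c["camera_matrix"];uv=np.atleast_2d(uv).astype(float)
    x=(uv[:,0]-K[0,2])/K[0,0];y=(uv[:,1]-K[1,2])/K[1,1];r=np.hypot(x,y)+1e-9
    d=np.c_[np.sin(r)*x/r,-np.sin(r)*y/r,-np.cos(r)]
    T=rot(s["tool_rot"]);H=c["hand_eye"]
    D=d@H[:3,:3].T@T.T;e=T@H[:3,3]+s["ee_pos"]
    return e+D*((z-e[2])/D[:,2])[:,None]
E
python3 - <<'E'
from h import *
s=monitor.get_state()
p,d=optics.grab_frame("wrist");cv2.imwrite("pics/w1.png",p)
np.savez("w1.npz",d=d,ee_pos=s["ee_pos"],tool_rot=s["tool_rot"])
print(s["ee_pos"],rot(s["tool_rot"]).round(3))
E
```

```text
[0.47584935 0.0669534  0.29985455] [[-0.     0.331  0.943]
 [-0.001  0.943 -0.331]
 [-1.    -0.001  0.   ]]
```

View pics/w1.png

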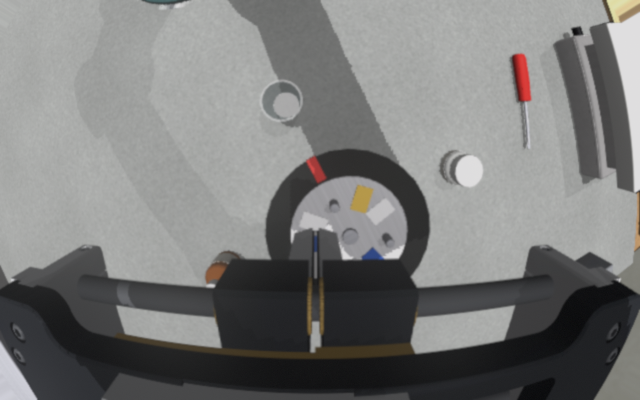

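Run:
```python
from h import *
s=np.load("w1.npz");p=cv2.imread("pics/w1.png");h=cv2.cvtColor(p,cv2.COLOR_BGR2HSV)
b=((h[...,2]<65)).astype(np.uint8);b[228:]=0;b[:145]=0;b[:,:255]=0;b[:,440:]=0
red=masks(p)["red"].copy();red[:150]=0;red[190:]=0;red[:,400:]=0
e=cv2.Canny(p,80,200)
q=pts(e>0);q=q[(q[:,1]<226)&(q[:,1]>140)&(q[:,0]>255)&(q[:,0]<440)]
P=wcast(q,.06,s)[:,:2]
c=np.array([.56,.065])
for i in range(30):
    r=np.hypot(*(P-c).T);ok=abs(r-.115)<(.02 if i<10 else .005)
    ok2=abs(r-.08)<(.008 if i<10 else .003)
    f=least_squares(lambda t:np.r_[np.hypot(*(P[ok]-t).T)-.115,np.hypot(*(P[ok2]-t).T)-.08],c,loss="soft_l1",f_scale=.001);c=f.x
print(c,ok.sum(),ok2.sum(),np.sqrt(np.mean(f.fun**2)))
m=wcast(pts(red),.0605,s);m=m.mean(0);print("mark",m,len(pts(red)),"rad",np.hypot(*(m[:2]-c)),"ang",np.degrees(np.arctan2(*(m[:2]-c)[::-1])))
for uv,z in(((350,236),.07),((334,204),.09),((387,238),.09)):
    w=wcast(uv,z,s)[0];v=w[:2]-c;print(uv,w,np.hypot(*v),np.degrees(np.arctan2(v[1],v[0])))
for n,px in(("scene",[(347.4,232)]),("side",[(347.6,183)])):
    print(n,"green",cast(n,px,.056))
print(wcast((282,85),.07,s),wcast((283,112),0,s),wcast((470,170),.055,s),wcast((225,265),.05,s))
```

```text
[0.55739298 0.08788505] 308 201 0.001008891609826533
mark [0.45888338 0.07479102 0.0605    ] 225 rad 0.09937602498614494 ang -172.42855040175354
(350, 236) [0.55558464 0.08837783 0.07      ] 0.0018742847188540825 164.7568037885196
(334, 204) [0.50248363 0.08266176 0.09      ] 0.05515722247162174 -174.5660483803696
(387, 238) [0.56710655 0.13236466 0.09      ] 0.045527892963123914 77.6810029216264
scene green [[0.66873976 0.08703919 0.056     ]]
side green [[0.68532752 0.08041573 0.056     ]]
[[0.34426638 0.07122731 0.07      ]] [[0.37020176 0.05560961 0.        ]] [[0.52905424 0.28089985 0.055     ]] [[ 0.54684272 -0.09804014  0.05      ]]
```

Run:
```python
from h import *
s=np.load("w1.npz");p=cv2.imread("pics/w1.png")
cv2.imwrite("pics/w1z.png",cv2.resize(p[140:260,250:445],None,fx=4,fy=4,interpolation=cv2.INTER_CUBIC))
c=np.array([.5574,.0879])
for n in("scene","side"):
    q=cv2.imread(f"pics/{n}0.png");h=cv2.cvtColor(q,cv2.COLOR_BGR2HSV)
    g=masks(q)["green"];V=h[...,2]
    for t in(170,190,205):
        u=pts(g&(V>t));u=u[(u[:,1]>150)];
        if len(u)<3: continue
        w=cast(n,u,.056)[:,:2];v=w.mean(0)-c;print(n,t,len(u),u.mean(0),w.mean(0),w.min(0),w.max(0),np.hypot(*v),np.degrees(np.arctan2(v[1],v[0])))
```

```text
scene 170 89 [347.62921348 236.76404494] [0.68936309 0.08859928] [0.6762462  0.06923423] [0.7030518 0.1068456] 0.13196494169946463 0.30361079069213764
scene 190 69 [347.5942029  236.97101449] [0.69027672 0.08854666] [0.68036769 0.06948617] [0.70019039 0.1068456 ] 0.13287829149826275 0.27883242476215875
scene 205 63 [347.65079365 236.84126984] [0.68971153 0.08867695] [0.68059368 0.06948617] [0.69928939 0.10671315] 0.13231381329387307 0.3364432704140302
side 170 41 [347.6097561  181.87804878] [0.68777671 0.08629484] [0.67796072 0.06845633] [0.69847934 0.10566223] 0.13038659532804311 -0.7053739661020347
side 190 29 [347.79310345 181.62068966] [0.6889278  0.08740893] [0.6801643  0.07243077] [0.69742554 0.10329147] 0.13152871949278394 -0.2139177035735922
```

View pics/w1z.png

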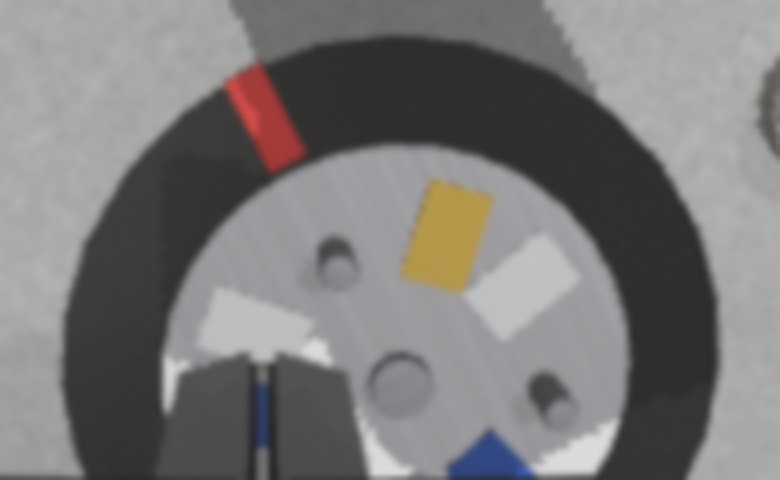

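Request:
{"name": "step_arm", "arguments": {
  "moves": [
    [0,-5,10,-50,0,0,0],
    [0,-10,20,-105,0,0,0],
    [0,-15,34,-160,0,0,0],
    [0,-15,34,-195,0,0,0],
    [0,-15,34,-205,0,0,0],
    [0,-15,34,-205,0,0,0]
  ]
}}

```text
time: 2.15
ee_pos: [0.4616, 0.0981, 0.0953]
tool_rot: [-1.321, 1.569, -1.662]
force: [0.6, -0.3, 0.4]
finger_gap: 0.0002
```

Run:
```python
from h import *
s=np.load("w1.npz");c=np.array([.5574,.0879])
for uv in((334.5,207),(389.5,242.5)):
    w=wcast(uv,.09,s)[0];v=w[:2]-c;print(uv,w,np.hypot(*v),np.degrees(np.arctan2(v[1],v[0])))
for n in("scene","side"):
    p,d=optics.grab_frame(n);cv2.imwrite(f"pics/{n}1.png",p[100:300,200:500] if n=="scene" else p[80:280,170:470])
print(monitor.get_state())
```

```text
(334.5, 207) [0.50623094 0.08203932 0.09      ] 0.05150359897747332 -173.46606337858086
(389.5, 242.5) [0.57419397 0.13385068 0.09      ] 0.04892343503743402 69.92374108666526
{'time': 2.25, 'joints': array([-0.57133703,  0.35367599,  0.34578829,  2.1073131 , -0.17907319,
        0.7065968 ,  1.1214056 ]), 'qvel': array([-0.00103014, -0.0077829 , -0.00017172, -0.00087317, -0.00299406,
       -0.00408677,  0.00266292]), 'joint_torque': array([ 3.12368805e-02, -6.14841270e+01,  5.28685883e+00, -2.98336136e+01,
       -1.21706160e-02,  5.15202025e-02,  1.07714868e-02]), 'ee_pos': array([0.46225363, 0.0983107 , 0.09618575]), 'tool_rot': array([-0.34316839,  1.5685995 , -0.6837943 ]), 'force': array([ 0.46245946, -0.88550724,  0.38999885]), 'moment': array([-0.04332444, -0.03855877,  0.0005709 ]), 'finger_gap': 0.00034141504692113703}
```

View pics/scene1.png

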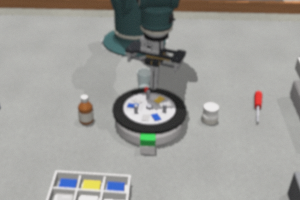

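View pics/side1.png

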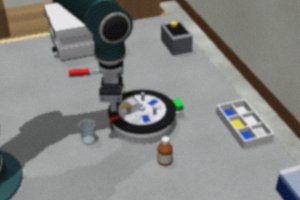

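Both cameras still see the +x half of the wheel. The scene view shows the gripper behind the wheel and the green plate at about (348,237) in full-frame pixels. Next is a press test at the braking spot.

Request:
{"name": "step_arm", "arguments": {
  "moves": [
    [0,0,2,-9,0,0,0],
    [0,0,2,-12,0,0,0],
    [0,0,2,-13,0,0,0],
    [0,0,2,-13,0,0,0]
  ]
}}

```text
time: 2.75
ee_pos: [0.4623, 0.1003, 0.0833]
tool_rot: [-0.301, 1.569, -0.641]
force: [-0.5, 0.0, 4.8]
finger_gap: 0.0006
```

Request:
{"name": "step_arm", "arguments": {
  "moves": [
    [0,0,0,-2,0,0,0],
    [0,0,0,-2,0,0,0]
  ]
}}

```text
time: 3.0
ee_pos: [0.4623, 0.1004, 0.0815]
tool_rot: [-0.259, 1.569, -0.599]
force: [-2.4, -0.2, 7.2]
finger_gap: 0.0004
```

Run:
```python
from h import *
import time
for i in range(3):
    s=monitor.get_state();print(s["time"],s["ee_pos"],s["force"]);optics.grab_frame("side")
```

```text
3.0 [0.46232077 0.10036855 0.08145471] [-2.41091846 -0.21004262  7.21075244]
3.05 [0.46229726 0.10038483 0.08149119] [-2.7399323   0.308876    6.85959561]
3.1 [0.46230735 0.10040218 0.08152336] [-3.20476313  0.05744268  6.20127038]
```

Request:
{"name": "step_arm", "arguments": {
  "moves": [
    [0,0,0,10,0,0,0],
    [0,0,-15,16,0,0,0],
    [0,5,-40,16,0,0,0],
    [0,25,-53,15,0,0,0],
    [0,38,-53,15,0,0,0],
    [0,38,-53,15,0,0,0],
    [0,38,-53,15,0,0,0]
  ]
}}

```text
time: 4.03
ee_pos: [0.4997, 0.0478, 0.0964]
tool_rot: [-0.429, 1.569, -0.769]
force: [-0.2, 0.6, 1.1]
finger_gap: 0.0006
```

Run:
```python
from h import *
s=monitor.get_state();p,d=optics.grab_frame("wrist");cv2.imwrite("pics/w2.png",p);print(s["ee_pos"],s["force"])
red=pts(masks(p)["red"]);w=wcast(red,.0605,s)[:,:2];v=w-[.5574,.0879];r=np.hypot(*v.T);k=(r>.07)&(r<.125);v=v[k].mean(0);print(k.sum(),np.hypot(*v),np.degrees(np.arctan2(v[1],v[0])))
```

```text
[0.4996731  0.04781874 0.09641162] [-0.16473427  0.57687883  1.13812886]
1090 0.09948350167444531 -171.5364061834601
```

View pics/w2.png

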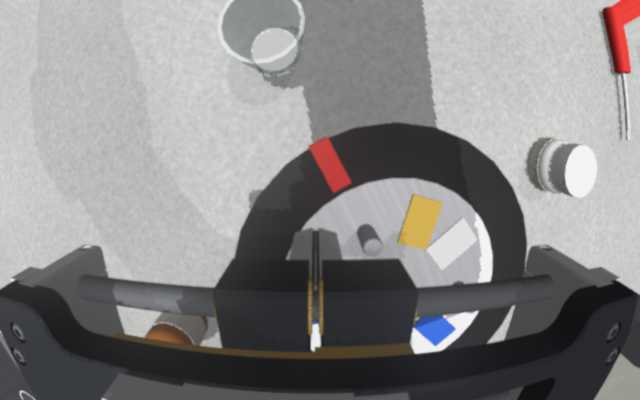

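Request:
{"name": "step_arm", "arguments": {
  "moves": [
    [0,1,6,0,0,0,0],
    [0,4,20,0,0,0,0],
    [0,8,38,0,0,0,0],
    [0,11,51,0,0,0,0],
    [0,11,53,40,0,0,0],
    [0,0,53,55,0,0,0],
    [0,-30,53,55,0,0,0],
    [0,-38,53,30,0,0,0],
    [0,-38,53,0,0,0,0],
    [0,-38,53,-5,0,0,0]
  ]
}}

```text
time: 5.32
ee_pos: [0.461, 0.1012, 0.0904]
tool_rot: [-1.685, 1.569, -2.025]
force: [-0.1, 0.4, 0.5]
finger_gap: 0.0003
```

```bash
cat > track.py <<'E'
from h import *
import sys,json
C=np.array([.5574,.0879])
N=int(sys.argv[1]);tag=sys.argv[2]
for i in range(N):
    n="scene" if len(sys.argv)>3 and sys.argv[3]=="scene" else "side"
    s=monitor.get_state();p,d=optics.grab_frame(n)
    q=pts(masks(p)["red"]);w=cast(n,q,.0605)[:,:2];v=w-C;r=np.hypot(*v.T);k=(r>.075)&(r<.122)
    if k.sum()>4:
        v=v[k].mean(0);print(round(s["time"],3),n,k.sum(),round(float(np.hypot(*v)),3),"ang",round(float(np.arctan2(v[1],v[0])),3))
    else: print(round(s["time"],3),n,k.sum())
cv2.imwrite(f"pics/t{tag}.png",p)
print(s["ee_pos"],s["force"])
E
python3 track.py 8 a
```

```text
5.325 side 41 0.099 ang -0.598
5.375 side 42 0.1 ang -0.78
5.425 side 47 0.102 ang -0.944
5.475 side 47 0.102 ang -1.121
5.525 side 44 0.103 ang -1.288
5.575 side 45 0.103 ang -1.462
5.625 side 41 0.104 ang -1.628
5.675 side 43 0.105 ang -1.792
[0.46215713 0.10106307 0.09221308] [-0.22420097  0.07808076  0.06750112]
```

Request:
{"name": "step_arm", "arguments": {
  "moves": [
    [0,0,0,0,0,0,0],
    [0,0,0,0,0,0,0],
    [0,0,0,0,0,0,0],
    [0,0,0,0,0,0,0],
    [0,0,0,0,0,0,0],
    [0,0,0,0,0,0,0],
    [0,0,0,0,0,0,0],
    [0,0,0,0,0,0,0],
    [0,0,0,0,0,0,0],
    [0,0,0,0,0,0,0]
  ]
}}

```text
time: 6.98
ee_pos: [0.4621, 0.101, 0.0921]
tool_rot: [0.086, 1.569, -0.254]
force: [-0.8, -0.5, 0.6]
finger_gap: 0.0006
```

Request:
{"name": "step_arm", "arguments": {
  "moves": [
    [0,0,0,0,0,0,0],
    [0,0,0,0,0,0,0],
    [0,0,0,0,0,0,0],
    [0,0,0,0,0,0,0],
    [0,0,0,0,0,0,0],
    [0,0,0,0,0,0,0],
    [0,0,0,0,0,0,0],
    [0,0,0,0,0,0,0],
    [0,0,0,0,0,0,0],
    [0,0,0,0,0,0,0]
  ]
}}

```text
time: 8.22
ee_pos: [0.462, 0.101, 0.0921]
tool_rot: [0.097, 1.569, -0.243]
force: [0.3, 0.0, 0.3]
finger_gap: 0.0004
```

Request:
{"name": "step_arm", "arguments": {
  "moves": [
    [0,0,0,0,0,0,0],
    [0,0,0,0,0,0,0],
    [0,0,0,0,0,0,0],
    [0,0,0,0,0,0,0],
    [0,0,0,0,0,0,0],
    [0,0,0,0,0,0,0],
    [0,0,0,0,0,0,0],
    [0,0,0,0,0,0,0],
    [0,0,0,0,0,0,0],
    [0,0,0,0,0,0,0]
  ]
}}

```text
time: 9.48
ee_pos: [0.462, 0.101, 0.0921]
tool_rot: [0.077, 1.569, -0.263]
force: [0.6, -0.9, 0.6]
finger_gap: 0.0005
```

Request:
{"name": "step_arm", "arguments": {
  "moves": [
    [0,0,0,0,0,0,0],
    [0,0,0,0,0,0,0],
    [0,0,0,0,0,0,0],
    [0,0,0,0,0,0,0],
    [0,0,0,0,0,0,0],
    [0,0,0,0,0,0,0],
    [0,0,0,0,0,0,0],
    [0,0,0,0,0,0,0],
    [0,0,0,0,0,0,0],
    [0,0,0,0,0,0,0]
  ]
}}

```text
time: 10.72
ee_pos: [0.462, 0.101, 0.0921]
tool_rot: [0.085, 1.569, -0.255]
force: [0.1, -0.4, 0.4]
finger_gap: 0.0004
```

Request:
{"name": "step_arm", "arguments": {
  "moves": [
    [0,0,0,0,0,0,0],
    [0,0,0,0,0,0,0],
    [0,0,0,0,0,0,0],
    [0,0,0,0,0,0,0],
    [0,0,0,0,0,0,0],
    [0,0,0,0,0,0,0],
    [0,0,0,0,0,0,0],
    [0,0,0,0,0,0,0],
    [0,0,0,0,0,0,0],
    [0,0,0,0,0,0,0]
  ]
}}

```text
time: 11.98
ee_pos: [0.462, 0.101, 0.0921]
tool_rot: [0.097, 1.569, -0.243]
force: [-0.0, -0.0, 0.4]
finger_gap: 0.0004
```

Request:
{"name": "step_arm", "arguments": {
  "moves": [
    [0,0,0,0,0,0,0],
    [0,0,0,0,0,0,0],
    [0,0,0,0,0,0,0],
    [0,0,0,0,0,0,0],
    [0,0,0,0,0,0,0],
    [0,0,0,0,0,0,0],
    [0,0,0,0,0,0,0],
    [0,0,0,0,0,0,0],
    [0,0,0,0,0,0,0],
    [0,0,0,0,0,0,0]
  ]
}}

```text
time: 13.22
ee_pos: [0.462, 0.101, 0.0921]
tool_rot: [0.094, 1.569, -0.246]
force: [-0.2, 0.2, -0.7]
finger_gap: 0.0005
```

```bash
python3 track.py 6 b
```

```text
13.225 side 19 0.098 ang 0.895
13.275 side 20 0.098 ang 0.839
13.325 side 23 0.097 ang 0.777
13.375 side 22 0.098 ang 0.72
13.425 side 23 0.097 ang 0.656
13.475 side 25 0.098 ang 0.607
[0.46205711 0.10098626 0.09208785] [-0.11687902  0.22813155 -0.51134988]
```

Request:
{"name": "step_arm", "arguments": {
  "moves": [
    [0,0,0,0,0,0,0],
    [0,0,0,0,0,0,0],
    [0,0,0,0,0,0,0],
    [0,0,0,-10.5,0,0,0],
    [0,0,0,-10.5,0,0,0],
    [0,0,0,-10.5,0,0,0],
    [0,0,0,-10.5,0,0,0]
  ]
}}

```text
time: 14.4
ee_pos: [0.4623, 0.101, 0.0815]
tool_rot: [0.161, 1.568, -0.179]
force: [0.2, -0.4, 8.5]
finger_gap: 0.0003
```

```bash
python3 track.py 4 c; python3 track.py 3 d scene
```

```text
14.4 side 34 0.096 ang -0.015
14.45 side 34 0.096 ang -0.015
14.5 side 34 0.096 ang -0.015
14.55 side 34 0.096 ang -0.015
[0.46236756 0.10101704 0.08156568] [ 0.09732077 -0.25461476  6.24571203]
14.6 scene 40 0.103 ang -0.007
14.65 scene 41 0.104 ang -0.008
14.7 scene 42 0.103 ang -0.01
[0.46235016 0.10100305 0.08154624] [ 0.26387374 -0.30950601  7.10204426]
```

Run:
```python
import cv2
p=cv2.imread("pics/td.png");cv2.imwrite("pics/tdz.png",cv2.resize(p[150:280,260:440],None,fx=4,fy=4,interpolation=cv2.INTER_CUBIC))
```

```text
(no output)
```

View pics/tdz.png

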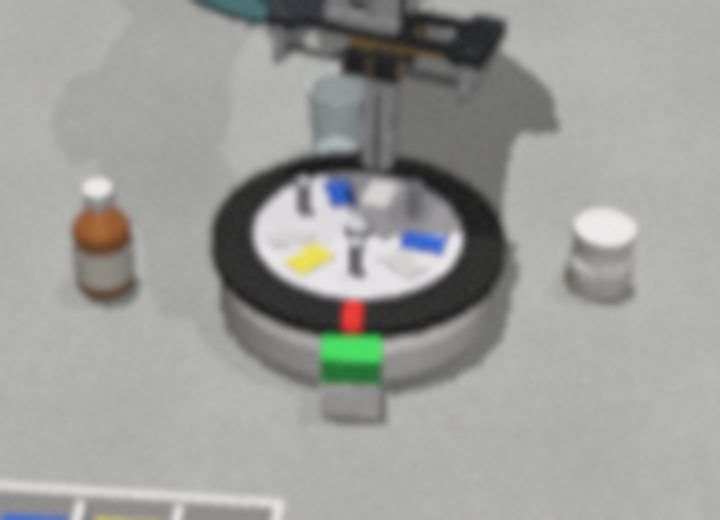

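The red mark, at about (352,317) in the zoomed picture, sits centred over the green plate at (352,350). The finger rests on the far rim.

```bash
python3 -c "
from bench import bot
print(bot.close_job())"
```

```text
the job is handed in; nothing more can be done
None
```

The wheel stopped with the red mark opposite the green plate. I handed the job in with a fingertip still pressed on the rim; no verdict is reported.

- **Flick:** I pushed one post with the closed fingertips, clockwise seen from above. The wheel then ran untouched at about 3.4 rad/s, and the mark passed the plate.
- **Brake:** After letting it coast to about 1.1 rad/s, I pressed the rim once, 0.097 m from the axis, timed from tracking the mark in the side camera.
- **Last checks:** The mark's angle from the plate's middle was −0.015 rad in the side camera and −0.008 rad in the scene camera, about 1–2 mm at the rim. It was steady from 14.40 to 14.70 s. The press force was about 6–8 N.
- **Other things:** I did not measure the bystanders again. In the last close-up the bottle, beaker and jar look undisturbed, and I saw no unexpected contact forces. No check failed or disagreed.

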